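# Seat the sectioned model by running a fingertip along the tooth row

## Task

The five sawn segments of the stone jaw model clamped on the round stand are not all fully down in their tray. With the fingers closed, run the fingertips along the tops of its teeth in one pass, following the U from the molars on the robot's left, round the front teeth, to the molars on the robot's right, and gently press each segment fully home as you come to it (the long front segment on its left half, then its right half). Stay close over the row all the way (a centimetre or so is enough to pass the raised segments), pull nothing out, leave the other things on the bench alone, and come away clear at the end.

Things in the scene. Friction and masses are not known exactly. Their poses are not given: they have to be found in the camera images.
- holder: Surveying table, fixed to the bench: dark round foot 88 mm across, ball joint, round plate, three steel jaws clamping a black D-shaped die tray, 82 mm wide. Origin on the bench under the tray's middle. At yaw 0 the front teeth face the robot (-x), the U opens to +x, the left molars lie on +y (robot's left); yaw varies up to 0.6 rad either way.
- tray_top (a point): Middle of the tray's top face, 60 mm above the bench. In the tray stands a tan stone jaw model: a U of 14 teeth, 66 mm wide over the outsides, 53 mm front to back, sawn into five segments. Tooth tops are flat within 1.2 mm, 5.5 mm wide in front to 10.5 mm at the molars, and all in one level plane, 74 mm above the bench, when every segment is seated.
- left_molar_top (a point): Centre of the biting surface of the left molars; it rises and falls with its segment (74 mm above the bench once seated). From holder's origin: x 0, y 27 mm in its frame. The six such points follow one another along the U, 17 to 20 mm apart; closed fingers pressing at one may bear on a neighbouring segment too.
- left_premolar_top (a point): Centre of the biting surface of the left premolars; it rises and falls with its segment (74 mm above the bench once seated). From holder's origin: x -16, y 22 mm in its frame.
- front_left_top (a point): Centre of the biting surface of the left half of the front teeth; it rises and falls with its segment (74 mm above the bench once seated). From holder's origin: x -31, y 10 mm in its frame.
- front_right_top (a point): Centre of the biting surface of the right half of the front teeth; it rises and falls with its segment (74 mm above the bench once seated). From holder's origin: x -31, y -10 mm in its frame.
- right_premolar_top (a point): Centre of the biting surface of the right premolars; it rises and falls with its segment (74 mm above the bench once seated). From holder's origin: x -16, y -22 mm in its frame.
- right_molar_top (a point): Centre of the biting surface of the right molars; it rises and falls with its segment (74 mm above the bench once seated). From holder's origin: x 0, y -27 mm in its frame.
- left_molars (a joint): How far this segment (left molars, 20 mm along the row) stands up out of the tray, in m: 0 fully seated on its stop, 0.001 to 0.006 at the start. It slides straight up and down on its dowel pins with about 2 N of friction, does not spring back, and stays where it is left; it stops hard at 0.
- left_premolars (a joint): How far this segment (left premolars, 14 mm along the row) stands up out of the tray, in m: 0 fully seated on its stop, 0.001 to 0.006 at the start. It slides straight up and down on its dowel pins with about 2 N of friction, does not spring back, and stays where it is left; it stops hard at 0.
- front_teeth (a joint): How far this segment (the six front teeth, 45 mm along the row; front_left_top and front_right_top are both on it) stands up out of the tray, in m: 0 fully seated on its stop, 0.003 to 0.006 at the start. It slides straight up and down on its dowel pins with about 2 N of friction, does not spring back, and stays where it is left; it stops hard at 0.
- right_premolars (a joint): How far this segment (right premolars, 14 mm along the row) stands up out of the tray, in m: 0 fully seated on its stop, 0.001 to 0.006 at the start. It slides straight up and down on its dowel pins with about 2 N of friction, does not spring back, and stays where it is left; it stops hard at 0.
- right_molars (a joint): How far this segment (right molars, 20 mm along the row) stands up out of the tray, in m: 0 fully seated on its stop, 0.001 to 0.006 at the start. It slides straight up and down on its dowel pins with about 2 N of friction, does not spring back, and stays where it is left; it stops hard at 0.
- opposing_cast: Bystander: cream plaster cast of the other jaw, in one piece, 80 x 62 x 30 mm, loose on the bench, teeth up. Origin under its middle.
- bottle: Bystander: small amber bottle, 38 mm across, 85 mm tall, loose. Origin under its middle.
- bur_block: Bystander: blue open block with six pockets, 36 x 66 x 48 mm, loose. Origin under its middle.
- wax_knife: Bystander: wax knife lying on the bench, wooden handle, steel blade, 185 mm long, 11 mm high, loose. Origin under its middle.
Mind the look-alikes: they are no part of the job. Of the things like the holder, leave any that is green or orange; of the rest the smaller one is meant.

How it is judged:
By the outcome, as a careful person would: the job done as asked, in the order asked, and still so for the second after the job is handed in, with the robot touching nothing.
It also fails if it takes over 45 s, if anything falls off the work surface, if the arm or the gripper's body presses on something with over 40 N, if the wrist force passes 120 N, or if a joint passes its speed limit or range.

## Robot

A 6-joint arm with a two-finger parallel gripper is mounted at the origin on the work surface. World frame = base frame: x ahead of the robot, y to its left, z up, the work surface at z = 0. Lengths are in mm, angles in degrees, forces in N, time in s.
With the tool pointing down it reaches from about 425 to 1125 mm from the base axis. Payload 14.9 kg.
Tool frame: the origin (TCP) lies between the finger pads, 19 mm behind the fingertips; this is the grasp point; z points along the fingers, y is the line along which they close (so a half turn about z gives the same grasp; the last joint's range is limited). The gripper opens to 91 mm and grips with 3 to 60 N. Pads are 32 mm wide; open, the fingers measure 118 mm over their backs; the gripper's body (76 mm by 178 mm) begins 60 mm behind the grasp point.
Start: joints at [-66.595, 21.709, 99.362, -0, 58.929, -1.908], TCP at [299.295, -632.804, 232.732] pointing down, gripper open.
Joint ranges: [-158.91, 158.91], [-42.39, 125.64], [0.06, 152.35], [-60.88, 240.88], [17.5, 164.5], [-176.32, 176.32]. Speed limits (degrees/s): [108.29, 108.29, 136.94, 180, 180, 180].

## Interface

Orientations are given as a 3x3 rotation matrix whose columns are the frame's x, y, z axes.
In Python, from cell import robot gives the robot as it stands.
- The arm moves only by the tool drive_tool, never from a script. Its argument "steps" is one flat list of numbers, 7 for each row, row after row: the shift along the tool's x, y, z scaled (see below), then the turn, a rotation vector about the tool's x, y, z scaled (see below), then the opening, from 0 (shut) to 1 (fully open). In form: [dx, dy, dz, rx, ry, rz, fingers, dx, dy, dz, rx, ry, rz, fingers, ...]. A call has 1 to 8 rows; each row is the pose to reach, as a shift and turn from the pose commanded when the call began, along the tool's axes at that moment, turning the shorter way round; what a row does not reach only later rows make up. The controller multiplies each number of a shift by 200 mm and each number of a turn by 180 degrees. A row lasts 1/8 s, in which the tool goes at most 62.5 mm and 10.7 degrees, less where a joint would pass 70% of its speed; a pose out of reach is approached as far as the arm can. A call with a number of a shift or a turn outside -1 to 1 is refused whole. A call with a gripper value outside its range is refused whole. The fingers move at their own pace and stop on an object; "newtons" is the grip in N (left out, the last holds). Time passes only in rows, so rows that repeat a pose let the fingers close. It gives the time, the measured TCP pose, the force, the opening and the grip force at its end, in the units of the state.
- robot.sense(): the state, without advancing time (a new reading comes with each control period).
- robot.get_image(name): name is "side" or "top" or "wrist"; returns a dict with "image" (384x512x3 uint8, red, green, blue), "z_map" (384x512 float32, mm along the optical axis (not along the pixel's ray), 0 where there is no reading), "fx", "fy", "cx", "cy" (pixels), "view" (4x4, takes a point from world to camera coordinates). Camera axes: x right, y up, looking along -z (the intrinsics and any distortion apply to the point x, -y, -z); pixel columns grow to the right and rows downward; lengths in mm; the calibration is good to about 2 mm. A picture is of the moment at which its call begins.
- robot.job_done(): hands the job in; it is judged then, once.
Trained networks look in the newest picture that a camera, given by its name, has taken for a name from the list of things; names that differ only in an ending like _2 or _b are one class to them, and where a whole thing is asked for, a point or a joint stands for the part that bears it (a point fixed in the world has none). Each returns a list of dicts, best first, with "score" (0 to 1); they miss things now and then, are a little off and sometimes report something else, mostly with a low value. They report only what shows in the picture. A call takes as long as a camera call. They do not tell look-alikes from the thing itself.
- robot.look_for(label, camera): "location" ([column, row] in pixels, amid what is visible of it).
The state is a dict: "clock": time; "joints": joint angles; "dq": joint speeds; "effort": joint torques, N m; "eef_pos": TCP position; "tool_rot": TCP orientation; "contact_force": force on the tool from outside, world axes, zero at the start; "moment": the same for the moment, N m; "grip_width": finger opening in mm; "gripper_force": force on a finger pad.
Only numpy, scipy, OpenCV 4.12 (cv2) and the standard library are available. Lean on these libraries where they do the work, as an engineer would, in place of code of your own. Each camera call takes 0.05 s, during which the arm holds its last target. There are 200 camera calls.

## Working session

There is one attempt and no reset: what is moved stays moved. The work goes in short steps, Python scripts to look and compute and a tool call to move; the robot and the scene stay as the last step left them, time stands still between calls to the robot, and variables do not carry over. Pictures are saved under pics/ and viewed, at most 10 in all, crops included, and the job is handed in when it is done.

Besides the shell and the picture viewer there is one more tool, called by a JSON object that holds its "name" and its "arguments", one argument or row to a line. drive_tool: Moves the arm, as the interface text tells. Its arguments: {"type":"object","properties":{"steps":{"type":"array"},"newtons":{"type":"number"}},"required":["steps"]}

```bash
mkdir -p pics; cat > h.py <<'E'
import numpy as np, cv2
from cell import robot
def world(im,c,r):
    z=float(im["z_map"][int(round(r)),int(round(c))]); return px(im,c,r,z)
def px(im,c,r,z):
    p=np.array([(c-im["cx"])/im["fx"]*z,-(r-im["cy"])/im["fy"]*z,-z,1.])
    return (np.linalg.inv(im["view"])@p)[:3]
def cloud(im):
    z=im["z_map"]; r,c=np.mgrid[:z.shape[0],:z.shape[1]]
    P=np.stack([(c-im["cx"])/im["fx"]*z,-(r-im["cy"])/im["fy"]*z,-z,np.ones_like(z)],-1)
    W=(P@np.linalg.inv(im["view"]).T)[...,:3]; W[z<=0]=np.nan; return W
E
python3 - <<'E'
from h import *
a=robot.get_image("top")
print([k for k in a], a["view"].round(3).tolist(),a["fx"])
for n in ["holder","tray_top","left_molar_top","right_molar_top","front_left_top","front_right_top","opposing_cast","bottle","bur_block","wax_knife"]:
    for d in robot.look_for(n,"top")[:4]:
        print(n,round(d["score"],2),np.round(d["location"]),world(a,*d["location"]).round(0))
b=robot.get_image("side")
cv2.imwrite("pics/a.png",cv2.resize(np.vstack([a["image"],b["image"]])[...,::-1],(400,600)) if 0 else np.hstack([a["image"],b["image"]])[...,::-1][:, :, :] if 0 else cv2.resize(a["image"][...,::-1],(800,600)))
cv2.imwrite("pics/b.png",b["image"][...,::-1])
E
```

```text
['image', 'z_map', 'fx', 'fy', 'cx', 'cy', 'view'] [[-0.052, -0.999, -0.002, 10.903], [0.975, -0.051, 0.218, -582.678], [-0.218, 0.01, 0.976, -719.163], [0.0, 0.0, 0.0, 1.0]] 367.30677025582844
holder 0.8 [223. 208.] [548.  63.  62.]
holder 0.77 [204. 286.] [390. 104.  81.]
holder 0.76 [125. 276.] [418. 260.  84.]
holder 0.56 [288. 215.] [526. -72.  58.]
tray_top 0.96 [206. 287.] [389. 101.  80.]
tray_top 0.95 [220. 211.] [541.  70.  61.]
tray_top 0.9 [128. 274.] [421. 255.  80.]
tray_top 0.84 [288. 210.] [537. -74.  58.]
left_molar_top 0.6 [207. 204.] [556.  95.  78.]
left_molar_top 0.54 [104. 268.] [434. 296.  98.]
left_molar_top 0.41 [185. 286.] [392. 138.  95.]
right_molar_top 0.56 [138. 281.] [407. 226. 103.]
right_molar_top 0.48 [221. 292.] [379.  69.  97.]
right_molar_top 0.43 [231. 212.] [537.  47.  73.]
front_left_top 0.86 [196. 309.] [349. 118.  89.]
front_left_top 0.66 [285. 227.] [500. -65.  71.]
front_left_top 0.55 [110. 297.] [379. 285.  92.]
front_right_top 0.81 [110. 296.] [382. 284.  92.]
front_right_top 0.79 [195. 310.] [347. 120.  94.]
front_right_top 0.59 [285. 225.] [503. -63.  73.]
front_right_top 0.37 [233. 212.] [535.  41.  75.]
opposing_cast 0.86 [389. 238.] [ 470. -293.   22.]
bottle 0.62 [113. 198.] [582. 301.  54.]
bottle 0.54 [370. 143.] [ 680. -269.   49.]
bottle 0.48 [248. 134.] [735.   4.   3.]
bur_block 0.79 [371. 143.] [ 681. -270.   49.]
bur_block 0.38 [215. 221.] [521.  80.  69.]
wax_knife 0.65 [243. 133.] [734.  16.  11.]
```

View pics/a.png

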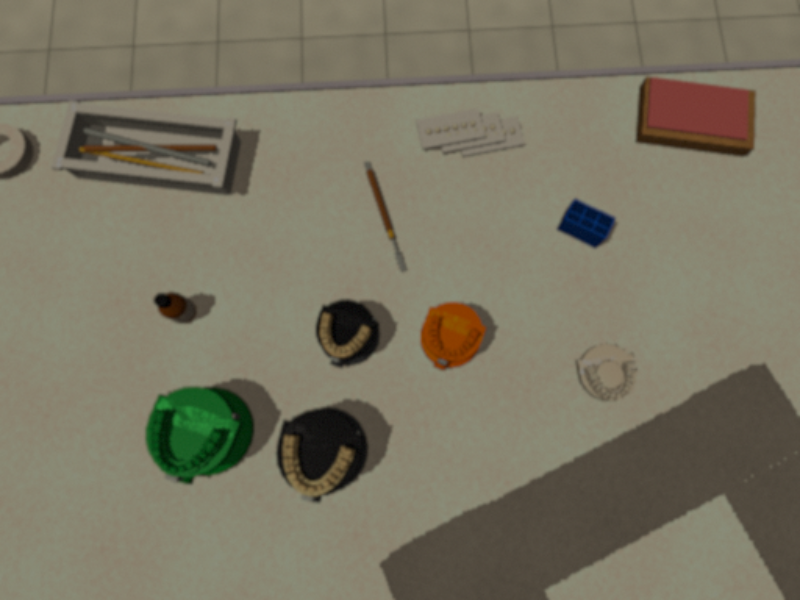

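View pics/b.png

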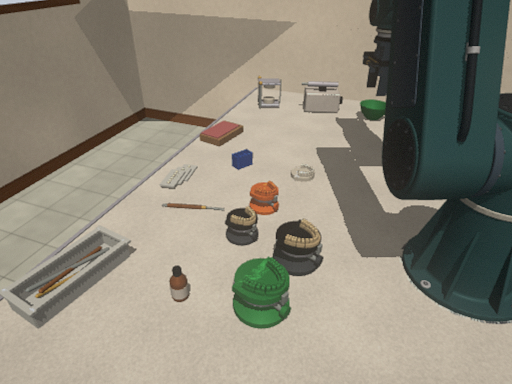

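The top picture shows four holder-like things, given in 800x600 pixels: green (200,432), large black (322,452), orange (453,334) and small black (346,332). The small black one fits, being neither green nor orange and the smaller of the two black ones. It's about 62 mm high at the tray, as specified.

```bash
cat > fit.py <<'E'
from h import *
from scipy.optimize import least_squares
PTS=np.array([[0,27],[-16,22],[-31,10],[-31,-10],[-16,-22],[0,-27.]])
def tan(im,c,R=55,zmin=66):
    W=cloud(im); I=im["image"].astype(int)
    m=(np.hypot(W[...,0]-c[0],W[...,1]-c[1])<R)&(W[...,2]>zmin)&(W[...,2]<85)&(I[...,0]>90)&(I[...,0]-I[...,2]>25)
    return W,m
def fit(P,x0):
    # dense arch line, extended at the back
    A=np.vstack([[[9,28.5]],PTS,[[9,-28.5]]])
    from scipy.interpolate import CubicSpline
    cs=CubicSpline(np.arange(8),A); D=cs(np.linspace(0,7,141))
    from scipy.spatial import cKDTree
    def pl(v):
        c,s=np.cos(v[2]),np.sin(v[2]); return D@np.array([[c,s],[-s,c]])+v[:2]
    def res(v):
        Q=pl(v); return np.r_[cKDTree(Q).query(P)[0], cKDTree(P).query(Q)[0]*np.sqrt(len(P)/len(Q))]
    return least_squares(res,x0,loss="soft_l1",f_scale=3)
def pts(v):
    c,s=np.cos(v[2]),np.sin(v[2]); return PTS@np.array([[c,s],[-s,c]])+v[:2]
E
python3 - <<'E'
from fit import *
a=robot.get_image("top"); W,m=tan(a,(541,68))
P=W[m]; print(len(P),P.min(0),P.max(0))
for y in (-.5,0,.5):
    s=fit(P[:,:2],[541,68,y]); print(s.x.round(2),s.cost)
print(pts(s.x).round(1).tolist())
c=a["image"][170:250,180:320]; cv2.imwrite("pics/c.png",cv2.resize(c[...,::-1],(700,400),interpolation=2))
print(robot.sense()["tool_rot"])
E
```

```text
259 [505.38019983  37.52597931  66.02590748] [561.59611563 100.73990078  82.02808717]
[ 5.429e+02  6.987e+01 -4.000e-01] 1000.5730322706979
[ 5.4326e+02  6.9920e+01 -3.2000e-01] 1015.3028579449963
[ 5.4329e+02  6.9870e+01 -3.2000e-01] 1015.2943864351648
[[551.8, 95.5], [535.0, 95.8], [517.0, 89.1], [510.7, 70.2], [521.2, 54.0], [534.8, 44.3]]
[[ 9.03989749e-01  4.27554129e-01  1.54566503e-05]
 [ 4.27554129e-01 -9.03989749e-01  1.41795830e-05]
 [ 2.00351927e-05 -6.20964307e-06 -1.00000000e+00]]
```

View pics/c.png

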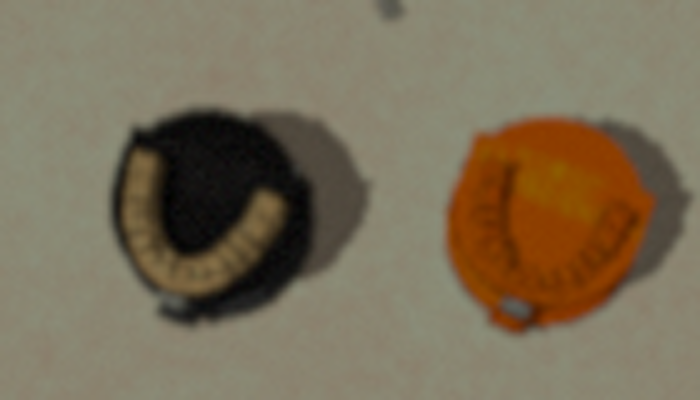

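The crop confirms the small black tray with the tan U at (346,332) in the first picture, opening up-right, so yaw is about -0.35. Moving over it now with the fingers closing.

{"name": "drive_tool", "arguments": {
  "steps": [1, -1, -0.15, 0, 0, 0, 0, 1, -1, -0.15, 0, 0, 0, 0, 1, -1, -0.15, 0, 0, 0, 0, 1, -1, -0.15, 0, 0, 0, 0, 1, -1, -0.15, 0, 0, 0, 0],
  "newtons": 20
}}

```text
clock: 1.27
eef_pos: [395.1, -364.1, 263.2]
tool_rot: [[0.903, 0.429, 0.0], [0.429, -0.903, -0.0], [0.0, 0.0, -1.0]]
contact_force: [0.8, -0.7, 0.8]
grip_width: 44.2
gripper_force: 0.0
```

{"name": "drive_tool", "arguments": {
  "steps": [1, -1, 0, 0, 0, 0, 0, 1, -1, 0, 0, 0, 0, 0, 1, -1, 0, 0, 0, 0, 0, 1, -1, 0, 0, 0, 0, 0, 1, -1, 0, 0, 0, 0, 0]
}}

```text
clock: 1.9
eef_pos: [490.4, -97.7, 263.0]
tool_rot: [[0.903, 0.429, 0.001], [0.429, -0.903, -0.0], [0.001, 0.0, -1.0]]
contact_force: [0.3, -0.1, 0.2]
grip_width: 0.1
gripper_force: 0.0
```

{"name": "drive_tool", "arguments": {
  "steps": [0.3, -0.65, 0, 0, 0, -0.25, 0, 0.3, -0.65, 0, 0, 0, -0.25, 0, 0.3, -0.65, 0, 0, 0, -0.25, 0, 0.3, -0.65, 0, 0, 0, -0.25, 0, 0.3, -0.65, 0, 0, 0, -0.25, 0, 0.3, -0.65, 0, 0, 0, -0.25, 0]
}}

```text
clock: 2.65
eef_pos: [488.5, 42.7, 262.8]
tool_rot: [[0.34, 0.94, 0.0], [0.94, -0.34, -0.0], [0.0, 0.0, -1.0]]
contact_force: [1.2, 0.3, -0.1]
grip_width: 0.3
gripper_force: 0.0
```

```bash
python3 - <<'E'
from fit import *
s=robot.sense(); print(s["clock"],s["eef_pos"],s["tool_rot"],s["grip_width"],s["contact_force"])
a=robot.get_image("wrist"); W,m=tan(a,(543,70)); P=W[m]; print(len(P),P.min(0),P.max(0))
cv2.imwrite("pics/d.png",a["image"][...,::-1])
E
```

```text
2.65 [488.54889688  42.74452831 262.7943085 ] [[ 3.40295959e-01  9.40318375e-01  1.21159155e-04]
 [ 9.40318382e-01 -3.40295960e-01 -7.10644517e-06]
 [ 3.45476500e-05  1.16346475e-04 -9.99999993e-01]] 0.3121274539071788 [ 1.17294469  0.26203562 -0.09600871]
1542 [507.3751483   37.34821707  66.26182761] [566.91715023 104.01208128  81.70098293]
```

View pics/d.png

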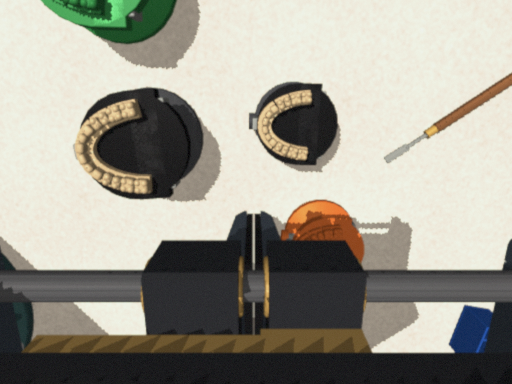

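The wrist view shows the small black tray at about (290,122), with the U opening to the right in the picture, and the closed fingertips at (253,240). Next I fit the pose and the segment heights.

```bash
python3 - <<'E'
from fit import *
def ev(v,P):
    R=np.array([[np.cos(v[2]),-np.sin(v[2])],[np.sin(v[2]),np.cos(v[2])]])
    L=(P[:,:2]-v[:2])@R
    print("local ext",np.percentile(L,[0.5,99.5],axis=0).round(1).tolist())
    for p in PTS:
        k=np.hypot(*(L-p).T)<4; print(p,k.sum(),np.percentile(P[k,2],[50,90]).round(1) if k.any() else 0)
for cam in ("wrist","top"):
    a=robot.get_image(cam); W,m=tan(a,(543,70),zmin=68); 
    n,l,st,_=cv2.connectedComponentsWithStats(m.astype(np.uint8)); m=l==1+st[1:,4].argmax()
    P=W[m]
    s=fit(P[:,:2],[543,70,-.35]); print(cam,len(P),s.x.round(2),s.cost); ev(s.x,P)
    print(pts(s.x).round(1).tolist())
    # black tray top centroid
    I=a["image"].astype(int); q=(np.hypot(W[...,0]-543,W[...,1]-70)<60)&(abs(W[...,2]-60)<3)&(I.max(2)<70)
    Q=W[q][:,:2].astype(np.float32); print("tray",len(Q),cv2.minAreaRect(Q))
    # refine: min area rect of tan
    print(cv2.minAreaRect(P[:,:2].astype(np.float32)))
E
```

```text
wrist 1511 [ 5.4603e+02  7.1960e+01 -3.5000e-01] 7205.513492382942
local ext [[-39.2, -32.3], [10.3, 32.9]]
[ 0. 27.] 57 [77.7 78.5]
[-16.  22.] 60 [78.3 79.6]
[-31.  10.] 53 [77.1 78.7]
[-31. -10.] 52 [77.  78.4]
[-16. -22.] 52 [77.7 78.6]
[  0. -27.] 54 [75.  76.2]
[[555.3, 97.3], [538.6, 98.1], [520.4, 92.0], [513.5, 73.3], [523.4, 56.8], [536.7, 46.6]]
tray 3339 ((546.6947021484375, 70.68467712402344), (81.21770477294922, 78.2078628540039), 70.5494384765625)
((532.3551635742188, 76.71133422851562), (67.51056671142578, 49.765045166015625), 68.50601959228516)Traceback (most recent call last):
  File "<stdin>", line 10, in <module>
ValueError: attempt to get argmax of an empty sequence
```

{"name": "drive_tool", "arguments": {
  "steps": [0.37, 0.22, 0.5, 0, 0, 0, 0, 0.37, 0.22, 0.5, 0, 0, 0, 0, 0.37, 0.22, 0.5, 0, 0, 0, 0, 0.37, 0.22, 0.74, 0, 0, 0, 0, 0.37, 0.22, 0.74, 0, 0, 0, 0, 0.37, 0.22, 0.74, 0, 0, 0, 0]
}}

```text
clock: 3.55
eef_pos: [555.5, 97.6, 116.6]
tool_rot: [[0.338, 0.941, 0.001], [0.941, -0.338, 0.0], [0.001, 0.001, -1.0]]
contact_force: [0.3, -0.1, 0.5]
grip_width: 0.3
gripper_force: 0.0
```

```bash
python3 - <<'E'
from fit import *
s=robot.sense(); print(s["clock"],s["eef_pos"],s["contact_force"])
a=robot.get_image("side")
def pr(p):
    q=a["view"]@np.r_[p,1]; return a["cx"]+a["fx"]*q[0]/-q[2], a["cy"]-a["fy"]*q[1]/-q[2]
u,v=map(int,pr([545,71,75])); c=a["image"][v-50:v+40,u-60:u+60]
w=robot.get_image("wrist")["image"]
cv2.imwrite("pics/e.png",np.hstack([cv2.resize(c,(400,300)),cv2.resize(w,(400,300))])[...,::-1])
E
```

```text
3.55 [555.50033544  97.59111034 116.62489036] [ 0.25522018 -0.08260207  0.5270643 ]
```

View pics/e.png

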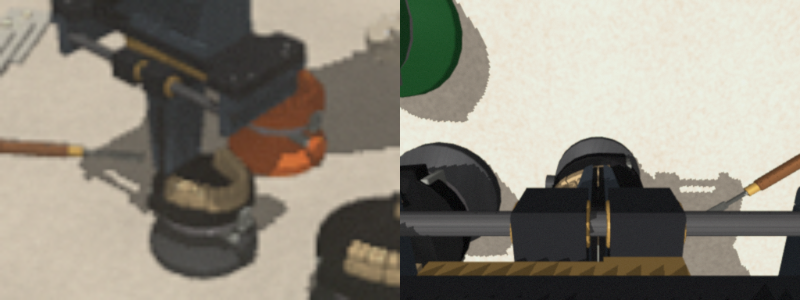

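The fingertips stand over the left molars, in the left panel at about (180,165). Pressing slowly.

{"name": "drive_tool", "arguments": {
  "steps": [0, 0, 0.06, 0, 0, 0, 0, 0, 0, 0.075, 0, 0, 0, 0, 0, 0, 0.085, 0, 0, 0, 0, 0, 0, 0.095, 0, 0, 0, 0, 0, 0, 0.1, 0, 0, 0, 0, 0, 0, 0.105, 0, 0, 0, 0, 0, 0, 0.105, 0, 0, 0, 0]
}}

```text
clock: 4.53
eef_pos: [555.1, 97.8, 93.8]
tool_rot: [[0.337, 0.942, 0.0], [0.942, -0.337, 0.0], [0.0, 0.0, -1.0]]
contact_force: [0.8, 0.1, 0.8]
grip_width: 0.5
gripper_force: 0.7
```

{"name": "drive_tool", "arguments": {
  "steps": [0, 0, 0.003, 0, 0, 0, 0, 0, 0, 0.006, 0, 0, 0, 0, 0, 0, 0.006, 0, 0, 0, 0]
}}

```text
clock: 4.9
eef_pos: [555.2, 97.9, 93.0]
tool_rot: [[0.337, 0.942, 0.001], [0.942, -0.337, 0.0], [0.0, 0.001, -1.0]]
contact_force: [-0.8, 0.4, 8.4]
grip_width: 0.5
gripper_force: 4.4
```

{"name": "drive_tool", "arguments": {
  "steps": [0, 0, 0.002, 0, 0, 0, 0, 0, 0, 0.002, 0, 0, 0, 0, 0, 0, -0.06, 0, 0, 0, 0, 0, 0, -0.06, 0, 0, 0, 0, -0.025, -0.08, -0.06, 0, 0, 0, 0, -0.025, -0.08, -0.06, 0, 0, 0, 0]
}}

```text
clock: 5.65
eef_pos: [536.2, 98.5, 104.0]
tool_rot: [[0.337, 0.942, -0.002], [0.942, -0.337, -0.0], [-0.001, -0.002, -1.0]]
contact_force: [-0.1, -0.6, -0.4]
grip_width: 0.5
gripper_force: 0.0
```

{"name": "drive_tool", "arguments": {
  "steps": [0, 0, 0.02, 0, 0, 0, 0, 0, 0, 0.03, 0, 0, 0, 0, 0, 0, 0.04, 0, 0, 0, 0, 0, 0, 0.048, 0, 0, 0, 0, 0, 0, 0.054, 0, 0, 0, 0, 0, 0, 0.058, 0, 0, 0, 0, 0, 0, 0.06, 0, 0, 0, 0, 0, 0, 0.06, 0, 0, 0, 0]
}}

```text
clock: 6.65
eef_pos: [538.3, 98.6, 92.9]
tool_rot: [[0.337, 0.942, 0.0], [0.942, -0.337, 0.0], [0.0, 0.0, -1.0]]
contact_force: [-2.0, 0.3, 8.9]
grip_width: 0.6
gripper_force: 4.8
```

{"name": "drive_tool", "arguments": {
  "steps": [0, 0, 0.002, 0, 0, 0, 0, 0, 0, 0.002, 0, 0, 0, 0, 0, 0, -0.06, 0, 0, 0, 0, 0, 0, -0.06, 0, 0, 0, 0, -0.06, -0.075, -0.06, 0, 0, 0, 0, -0.06, -0.075, -0.06, 0, 0, 0, 0]
}}

```text
clock: 7.4
eef_pos: [517.9, 91.8, 104.0]
tool_rot: [[0.337, 0.941, -0.002], [0.941, -0.337, -0.0], [-0.001, -0.002, -1.0]]
contact_force: [-0.2, -1.1, 0.6]
grip_width: 0.4
gripper_force: 0.0
```

{"name": "drive_tool", "arguments": {
  "steps": [0, 0, 0.02, 0, 0, 0, 0, 0, 0, 0.03, 0, 0, 0, 0, 0, 0, 0.04, 0, 0, 0, 0, 0, 0, 0.048, 0, 0, 0, 0, 0, 0, 0.054, 0, 0, 0, 0, 0, 0, 0.058, 0, 0, 0, 0, 0, 0, 0.06, 0, 0, 0, 0, 0, 0, 0.06, 0, 0, 0, 0]
}}

```text
clock: 8.4
eef_pos: [520.0, 92.3, 93.0]
tool_rot: [[0.337, 0.942, -0.0], [0.942, -0.337, 0.0], [0.0, -0.0, -1.0]]
contact_force: [-2.8, 0.1, 9.4]
grip_width: 0.6
gripper_force: 4.3
```

{"name": "drive_tool", "arguments": {
  "steps": [0, 0, 0.002, 0, 0, 0, 0, 0, 0, 0.002, 0, 0, 0, 0, 0, 0, -0.06, 0, 0, 0, 0, 0, 0, -0.06, 0, 0, 0, 0, -0.1, 0, -0.06, 0, 0, 0, 0, -0.1, 0, -0.06, 0, 0, 0, 0]
}}

```text
clock: 9.15
eef_pos: [512.3, 72.2, 104.2]
tool_rot: [[0.338, 0.941, -0.001], [0.941, -0.338, -0.0], [-0.0, -0.001, -1.0]]
contact_force: [0.0, -0.3, 0.2]
grip_width: 0.8
gripper_force: 0.0
```

{"name": "drive_tool", "arguments": {
  "steps": [0, 0, 0.02, 0, 0, 0, 0, 0, 0, 0.03, 0, 0, 0, 0, 0, 0, 0.04, 0, 0, 0, 0, 0, 0, 0.048, 0, 0, 0, 0, 0, 0, 0.054, 0, 0, 0, 0, 0, 0, 0.058, 0, 0, 0, 0, 0, 0, 0.06, 0, 0, 0, 0, 0, 0, 0.06, 0, 0, 0, 0]
}}

```text
clock: 10.15
eef_pos: [513.3, 73.5, 92.9]
tool_rot: [[0.337, 0.942, -0.0], [0.942, -0.337, 0.0], [0.0, -0.0, -1.0]]
contact_force: [-3.8, 0.5, 10.4]
grip_width: 0.3
gripper_force: 5.1
```

{"name": "drive_tool", "arguments": {
  "steps": [0, 0, 0.002, 0, 0, 0, 0, 0, 0, 0.002, 0, 0, 0, 0, 0, 0, -0.06, 0, 0, 0, 0, 0, 0, -0.06, 0, 0, 0, 0, -0.06, 0.075, -0.06, 0, 0, 0, 0, -0.06, 0.075, -0.06, 0, 0, 0, 0]
}}

```text
clock: 10.9
eef_pos: [524.1, 56.0, 104.4]
tool_rot: [[0.338, 0.941, 0.0], [0.941, -0.338, -0.0], [0.0, 0.0, -1.0]]
contact_force: [0.6, 0.9, -0.9]
grip_width: 0.4
gripper_force: 0.0
```

{"name": "drive_tool", "arguments": {
  "steps": [0, 0, 0.02, 0, 0, 0, 0, 0, 0, 0.03, 0, 0, 0, 0, 0, 0, 0.04, 0, 0, 0, 0, 0, 0, 0.048, 0, 0, 0, 0, 0, 0, 0.054, 0, 0, 0, 0, 0, 0, 0.058, 0, 0, 0, 0, 0, 0, 0.06, 0, 0, 0, 0, 0, 0, 0.06, 0, 0, 0, 0]
}}

```text
clock: 11.9
eef_pos: [523.3, 57.1, 92.9]
tool_rot: [[0.337, 0.942, -0.0], [0.942, -0.337, 0.0], [-0.0, -0.0, -1.0]]
contact_force: [-5.3, 0.6, 11.6]
grip_width: 0.5
gripper_force: 5.6
```

{"name": "drive_tool", "arguments": {
  "steps": [0, 0, 0.002, 0, 0, 0, 0, 0, 0, 0.002, 0, 0, 0, 0, 0, 0, -0.06, 0, 0, 0, 0, 0, 0, -0.06, 0, 0, 0, 0, -0.025, 0.08, -0.06, 0, 0, 0, 0, -0.025, 0.08, -0.06, 0, 0, 0, 0]
}}

```text
clock: 12.65
eef_pos: [537.9, 46.3, 104.5]
tool_rot: [[0.338, 0.941, 0.001], [0.941, -0.338, -0.0], [0.0, 0.001, -1.0]]
contact_force: [1.0, 0.6, -0.2]
grip_width: 0.2
gripper_force: 0.0
```

{"name": "drive_tool", "arguments": {
  "steps": [0, 0, 0.02, 0, 0, 0, 0, 0, 0, 0.03, 0, 0, 0, 0, 0, 0, 0.04, 0, 0, 0, 0, 0, 0, 0.048, 0, 0, 0, 0, 0, 0, 0.054, 0, 0, 0, 0, 0, 0, 0.058, 0, 0, 0, 0, 0, 0, 0.06, 0, 0, 0, 0, 0, 0, 0.062, 0, 0, 0, 0]
}}

```text
clock: 13.65
eef_pos: [536.9, 46.9, 92.8]
tool_rot: [[0.337, 0.942, 0.0], [0.942, -0.337, -0.0], [-0.0, 0.0, -1.0]]
contact_force: [-6.2, -1.2, 18.7]
grip_width: 0.8
gripper_force: 9.1
```

{"name": "drive_tool", "arguments": {
  "steps": [0, 0, -0.1, 0, 0, 0, 0, 0, 0, -0.4, 0, 0, 0, 0, -0.1, -0.22, -0.8, 0, 0, 0, 0, -0.1, -0.22, -0.8, 0, 0, 0, 0, -0.1, -0.22, -0.8, 0, 0, 0, 0, -0.1, -0.22, -0.8, 0, 0, 0, 0]
}}

```text
clock: 14.4
eef_pos: [488.5, 43.0, 251.4]
tool_rot: [[0.337, 0.942, -0.0], [0.942, -0.337, -0.0], [-0.0, -0.0, -1.0]]
contact_force: [0.4, 0.7, -0.8]
grip_width: 0.4
gripper_force: 0.0
```

```bash
python3 - <<'E'
from fit import *
a=robot.get_image("wrist"); W,m=tan(a,(545.5,71.5),zmin=68); P=W[m]
v=fit(P[:,:2],[545.5,71.5,-.35]).x; print(v.round(2))
R=np.array([[np.cos(v[2]),-np.sin(v[2])],[np.sin(v[2]),np.cos(v[2])]]); L=(P[:,:2]-v[:2])@R
for p in PTS:
    k=np.hypot(*(L-p).T)<4; print(p,k.sum(),np.percentile(P[k,2],[50,90]).round(1))
print(robot.sense()["contact_force"],robot.sense()["eef_pos"])
i=a["image"]; r,c=[int(t.mean()) for t in np.where(m)]; cv2.imwrite("pics/f.png",cv2.resize(i[max(r-50,0):r+50,c-65:c+65],(650,500))[...,::-1])
E
```

```text
[ 5.4664e+02  7.1420e+01 -3.6000e-01]
[ 0. 27.] 59 [73.7 75.1]
[-16.  22.] 53 [73.5 74.7]
[-31.  10.] 44 [73.8 74.9]
[-31. -10.] 42 [74.1 74.8]
[-16. -22.] 50 [73.4 74.8]
[  0. -27.] 53 [73.4 74.4]
[ 0.16533452 -0.21519464  0.09401027] [488.47329267  42.99630085 251.03095826]
```

View pics/f.png

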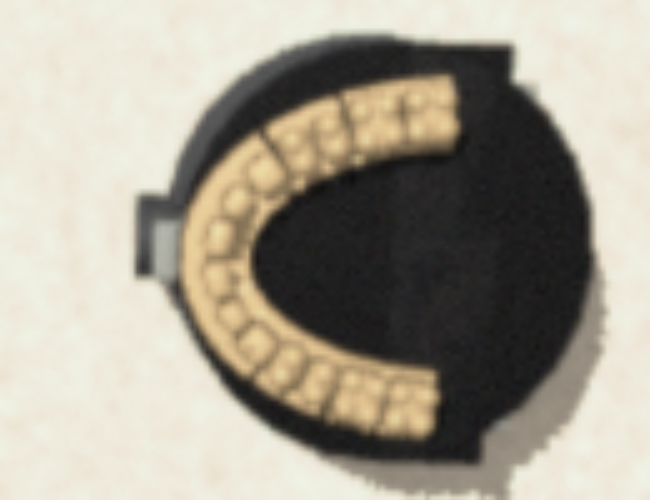

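The picture shows the whole U level in its tray. All six points measure about 74 mm, and the arm is clear.

```bash
python3 -c "
from cell import robot
print(robot.job_done())"
```

```text
the job is handed in; nothing more can be done
None
```

I pressed all five segments home in one pass from the left molars to the right molars. All six points then measured about 74 mm, the arm was clear, and I handed the job in at about 14.5 s.

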